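Count cartons through the fence station

TASK

Turn the reset knob on top of the arch anticlockwise back to its zero stop, then send every small carton on the table through the arch: stand each on the bed before the arch, long side along the fence, and feed it with the held push stick, kept against the fence, until it is completely out on the far side of the arch. Hands must not touch a carton that is under or beyond the arch. Leave the cartons upright and flush along the fence, with the push stick lying on its cork mat, grip upward and lengthwise, and do not disturb the stamp, tape roll and glue bottle.

Things in the scene. Friction and masses are not known exactly. Their poses are not given: they have to be found in the camera images.
- station: fixed counting station, yaw within 0.06 rad. Origin: on the table, on the line of the fence's face, at the arch's middle. Cartons are fed along its -y (roughly world -y, robot's left to right). Grey bed: x -84 to 0, y +190 to -260 mm, top at z = 8 mm. Aluminium fence along the far side: face at x = 0, 12 mm thick, top at z = 38 mm. Low end stop across the bed at y = -254 mm
- arch (a point): middle of the grey arch's opening, on the bed's top. In station axes the arch runs from y -27 to +27 mm; opening from x = -66 mm to the fence, clear up to z = 70 mm; outside x -84 to +30 mm, top at z = 92 mm, knob above it. The gripper does not fit under it
- infeed (a point): a good spot on the bed (its top) before the arch for the underside's centre of a carton that touches the fence: 118 mm before the arch's middle, 22 mm from the fence face
- reset_knob (a joint): counter reset knob on the arch's top, turning about a vertical axis: 0 = zero stop, grows clockwise seen from above up to 4.0 rad, starts at 0.9 to 2.4; friction 0.04 N m, stays where left. Its finger bar lies along the station's x at 0, so its direction is the station's yaw minus this value
- reset_knob_grip (a point): point on the knob's axis at the height to grip its bar (about 129 mm above the table; the bar is 42 mm long, 14 mm thick and 32 mm tall, its top 7 mm above this point, on a flat 44 mm disc whose top is 23 mm below this point)
- mat: fixed cork mat 84 x 260 x 3 mm on the robot's side to the left, long axis its y (roughly world y); origin at the centre of its underside, top at z = 3 mm
- push_stick: loose wooden push stick, 160 g, 215 mm long in its y (+105 to -110), lying at first on the mat, toe toward its -y (world -y); origin on the underside, mid-length. Shoe 28 mm wide, 14 mm thick; heel plate 44 x 70 mm centred at y = +70. Stands stably, grip up; centre of mass near y = +52
- stick_toe (a point): middle of the flat push face at the stick's y = -80 mm (28 mm wide, x -14 to +14), 7 mm above the underside. Beside it a side finger 8 mm thick (x -22 to -14) reaches on to y = -110 mm: it lies along the carton's side away from the fence and holds it to the fence
- stick_grip (a point): holding point in the upright grip fin, at the stick's y = +70 mm, 64 mm above the underside; the fin is 14 mm thick in x, 50 mm long in y (+45 to +95), from 14 to 86 mm above the underside
- carton1: small postal carton, plain cardboard with a pale tape band over the middle; 44 (its x) x 56 (its y) x 40 mm tall, 80 g; origin at the centre of its underside. There are two or three alike; an absent one reads None. They start between robot and station, right of the mat, yaw 1.1 to 2.0 rad
- carton2: small postal carton, plain cardboard with a pale tape band over the middle; 44 (its x) x 56 (its y) x 40 mm tall, 80 g; origin at the centre of its underside. There are two or three alike; an absent one reads None. They start between robot and station, right of the mat, yaw 1.1 to 2.0 rad
- carton3: small postal carton, plain cardboard with a pale tape band over the middle; 44 (its x) x 56 (its y) x 40 mm tall, 80 g; origin at the centre of its underside. There are two or three alike; an absent one reads None. They start between robot and station, right of the mat, yaw 1.1 to 2.0 rad
- rubber_stamp: bystander: wooden-handled rubber stamp, 27 x 62 x 75 mm, beyond the station on the left; leave alone; origin centre of underside
- tape_roll: bystander: beige roll of packing tape lying flat, 98 mm across, 48 mm high, to the left of the station; leave alone; origin centre of underside
- glue_bottle: bystander: teal glue bottle with blue cap, 44 mm across, 128 mm tall, standing beyond the fence on the right; leave alone; origin centre of underside
There are look-alikes about, which are no part of the job. Leave any turquoise look-alike of the carton1 alone.

How it is judged:
By the outcome, as a careful person would: the job done as asked, in the order asked, and still so for the second after the job is handed in, with the robot touching nothing.
Of carton1, carton2, carton3 only 2 to 3 are there at a start; the rules pass over those that are not, and their reading is None.
At some moment in a run one of push_stick may be knocked a few centimetres aside while the robot is not near it.
Once in a run the grip may slacken for a moment while it holds something.
It also fails if it takes over 210 s, if anything falls off the work surface, if the arm or the gripper's body presses on something with over 40 N, if the wrist force passes 120 N, or if a joint passes its speed limit or range.

ROBOT

A 6-joint arm with a two-finger parallel gripper is mounted at the origin on a cart in front of the work surface, level with it; the furniture and walls round the work are solid. World frame = base frame: x ahead of the robot, y to its left, z up, the work surface at z = 0. Lengths are in m, angles in rad, forces in N, time in s.
With the tool pointing down it reaches from about 0.15 to 0.775 m from the base axis. Payload 6.1 kg.
Tool frame: the origin (TCP) lies at the centre of the arm's flange, where the gripper is bolted on; the fingertips stand 173 mm ahead of it and the grasp point (between the pads) lies 155 mm ahead of it; z points along the fingers, y is the line along which they close (so a half turn about z gives the same grasp; the last joint's range is limited). The gripper opens to 85 mm and grips with 20 to 120 N. Pads are 22 mm wide; open, the fingers measure 114 mm over their backs; the gripper's body (76 mm by 85 mm) begins 54 mm behind the grasp point. The pads swing forward as they close: fully open they stand 13 mm farther back than shut.
Start: joints at [1.29, 0.126, -0.04, 1.405, 0, 1.571], TCP at [0.145, 0.504, 0.405] pointing down, gripper open.
Joint ranges: [-2.72, 2.72], [-0.95, 1.95], [-1.27, 1.35], [-1.78, 2.02], [-1.46, 1.47], [-3.14, 3.14]. Speed limits (rad/s): [2.39, 2.39, 3.01, 3.14, 3.14, 3.14].

INTERFACE

Orientations are given as a rotation vector (axis times angle).
In Python, from cell import r gives the robot as it stands.
- The arm moves only by the shell command python3 -m pendant 'ROWS'. ROWS is JSON, one flat list of numbers, 7 for each row, row after row: the shift along the tool's x, y, z in cm, then the turn, a rotation vector about the tool's x, y, z in rad, then the opening, from -1 (shut) to 1 (fully open). A call has 1 to 12 rows; each row shifts and turns the commanded pose from where the row before left it, along the tool's axes as they then stand; what a row does not reach is not made up. A row lasts 1/12 s, in which the tool goes at most 41.7 mm and 7.16 degrees, less where a joint would pass 70% of its speed; a pose out of reach is approached as far as the arm can. A call with a gripper value outside its range is refused whole. The fingers move at their own pace and stop on an object; the grip force is fixed at half the most. Time passes only in rows, so rows that do not move let the fingers close. It gives the time, the measured TCP pose, the force, the opening and the grip force at its end, in the units of the state.
- r.read_state(): the state, without advancing time (a new reading comes with each control period).
- r.capture(name): name is "scene" or "top"; returns a dict with "image" (420x560x3 uint8, blue, green, red), "range_z" (420x560 float32, m along the optical axis (not along the pixel's ray), 0 where there is no reading), "fx", "fy", "cx", "cy" (pixels), "world_to_cam" (4x4, takes a point from world to camera coordinates). Camera axes: x right, y up, looking along -z (the intrinsics and any distortion apply to the point x, -y, -z); pixel columns grow to the right and rows downward; lengths in m; the calibration is good to about 2 mm. A picture is of the moment at which its call begins.
- r.hand_in(): hands the job in; it is judged then, once.
The state is a dict: "time_s": time; "joint_pos": joint angles; "joint_velocities": joint speeds; "joint_efforts": joint torques, N m; "tcp_pos": TCP position; "eef_rot": TCP orientation; "contact_force": force on the tool from outside, world axes, zero at the start; "wrist_torque": the same for the moment, N m; "width": finger opening in m; "gripper_force": force on a finger pad.
Only numpy, scipy, OpenCV 4.12 (cv2) and the standard library are available. Lean on these libraries where they do the work, as an engineer would, in place of code of your own. Each camera call takes 0.05 s, during which the arm holds its last target. There are 200 camera calls.

## Working session

There is one attempt and no reset: what is moved stays moved. The work goes in short steps, Python scripts to look and compute and a shell command to move; the robot and the scene stay as the last step left them, time stands still between calls to the robot, and variables do not carry over. Pictures are saved under pics/ and viewed, at most 14 in all, crops included, and the job is handed in when it is done.

```bash
ls; mkdir -p pics
cat > h.py <<'E'
import numpy as np, cv2
from scipy.spatial.transform import Rotation as R
from cell import r
def cap(n,f=None):
    c=r.capture(n)
    if f: cv2.imwrite('pics/'+f,c['image'])
    return c
def cloud(c):
    z=c['range_z']; v,u=np.mgrid[:z.shape[0],:z.shape[1]]
    P=np.stack([(u-c['cx'])/c['fx']*z,-(v-c['cy'])/c['fy']*z,-z,np.ones_like(z)],-1)
    W=P@np.linalg.inv(c['world_to_cam']).T
    W[z==0]=np.nan
    return W[...,:3]
def st():
    s=r.read_state(); M=R.from_rotvec(s['eef_rot']).as_matrix()
    p=np.array(s['tcp_pos']); return s,p,M
def go(pos,yaw=None):
    """grasp point target (world), yaw of tool-y axis; prints tool-frame shift (cm) and rotation about tool z"""
    s,p,M=st(); g=p+M[:,2]*.155
    print('grasp now',g.round(4),'toolx',M[:,0].round(3),'tooly',M[:,1].round(3),'z',M[:,2].round(3))
    print('shift cm',(M.T@(np.array(pos)-g)*100).round(2))
E
python3 - <<'E'
from h import *
for n in('scene','top'):
    c=cap(n,n+'0.png'); print(n,c['fx'],c['cx'],c['cy'],np.linalg.inv(c['world_to_cam']).round(3).tolist())
s=r.read_state();print({k:np.round(v,3).tolist() for k,v in s.items()})
E
```

```text
pics
scene 449.06087608471756 275.1207697219896 212.50192735106555 [[0.77, 0.334, -0.544, -0.298], [-0.638, 0.377, -0.671, -0.918], [-0.019, 0.864, 0.503, 0.884], [0.0, 0.0, 0.0, 1.0]]
top 380.6036084150871 275.9827414138177 209.06180518419882 [[-0.005, 0.995, -0.097, 0.416], [-1.0, -0.003, 0.017, 0.101], [0.017, 0.097, 0.995, 1.401], [0.0, 0.0, 0.0, 1.0]]
{'time_s': 0.1, 'joint_pos': [1.29, 0.126, -0.041, 1.405, -0.0, 1.571], 'joint_velocities': [0.001, -0.0, 0.003, -0.002, -0.0, 0.0], 'joint_efforts': [0.0, -43.69, 35.361, 0.014, 0.0, -0.0], 'tcp_pos': [0.145, 0.504, 0.404], 'eef_rot': [-0.44, -3.111, 0.002], 'contact_force': [0.584, -1.138, -0.854], 'wrist_torque': [0.054, -0.031, -0.038], 'gripper_force': 0.0, 'width': 0.086}
```

View pics/top0.png

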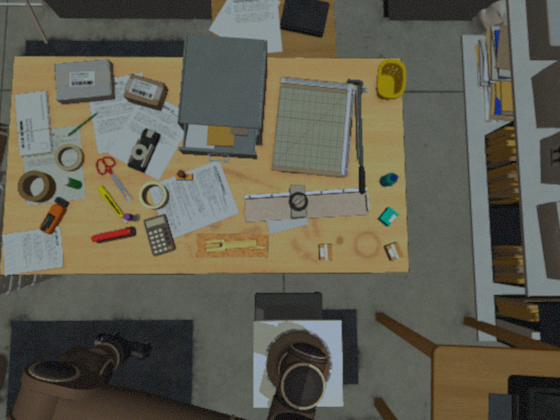

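View pics/scene0.png

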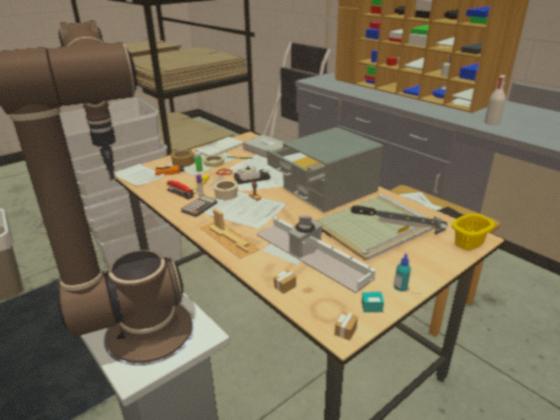

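Top view: stick on mat at (232,244), arch with knob at (298,201), bed from (246,207) to (368,205). Cartons with tape at (325,252) and (392,252). The turquoise look-alike is at (389,215). An enlarged crop will confirm this.

Run:
```python
from h import *
a=cap('top'); im=a['image'][170:275,190:415]; 
b=cap('scene'); im2=b['image'][180:350,200:420]
cv2.imwrite('pics/crop1.png',cv2.resize(im,None,fx=3.5,fy=3.5,interpolation=cv2.INTER_CUBIC))
cv2.imwrite('pics/crop2.png',cv2.resize(im2,None,fx=3.5,fy=3.5,interpolation=cv2.INTER_CUBIC))
W=cloud(a);V=cloud(b)
np.savez('c0.npz',W=W,V=V,wi=a['image'],vi=b['image'])
for u,v in [(325,252),(392,252),(389,215),(298,201),(250,207),(365,206),(200,244),(232,244),(260,258)]: print((u,v),W[v,u].round(3))
```

```text
(325, 252) [ 0.394 -0.097  0.036]
(392, 252) [ 0.393 -0.336  0.041]
(389, 215) [ 0.526 -0.332  0.035]
(298, 201) [0.567 0.004 0.13 ]
(250, 207) [0.56  0.172 0.008]
(365, 206) [ 0.562 -0.252  0.01 ]
(200, 244) [0.425 0.353 0.009]
(232, 244) [0.424 0.236 0.018]
(260, 258) [ 0.373  0.136 -0.   ]
```

View pics/crop1.png

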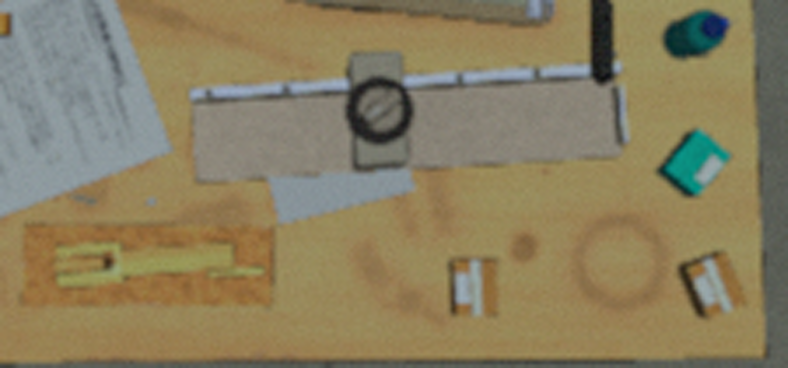

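View pics/crop2.png

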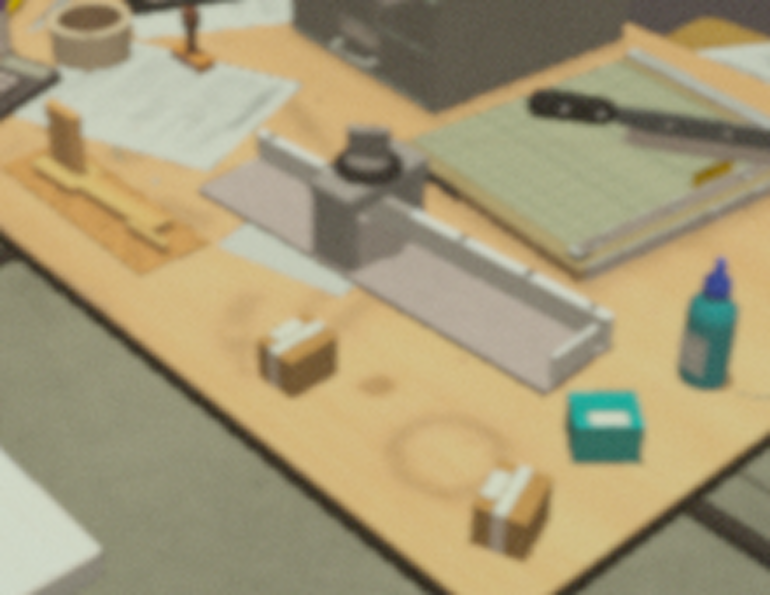

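Two cardboard cartons with a pale band, at crop (470,287) and (710,285), fit the description. The turquoise one at (695,163) is the look-alike and stays put. Knob bar appears diagonal. Next I'll fit the poses.

Run:
```python
from h import *
d=np.load('c0.npz');W=d['W'];V=d['V'];P=np.concatenate([W.reshape(-1,3),V.reshape(-1,3)]);src=np.r_[np.zeros(W[...,0].size),np.ones(V[...,0].size)]
ok=~np.isnan(P[:,0]);P=P[ok];src=src[ok]
def sel(x0,x1,y0,y1,z0,z1,s=None):
    m=(P[:,0]>x0)&(P[:,0]<x1)&(P[:,1]>y0)&(P[:,1]<y1)&(P[:,2]>z0)&(P[:,2]<z1)
    if s is not None:m&=src==s
    return P[m]
def rect(Q): 
    return [np.round(x,4) for x in cv2.minAreaRect((Q[:,:2]*1000).astype(np.float32))]
for s in(0,1):
    print('SRC',s)
    for n,b in dict(table=(.3,.5,-.05,.1,-.03,.03),c1=(.34,.45,-.16,-.04,.03,.055),c2=(.34,.45,-.40,-.27,.03,.055),arch=(.48,.66,-.06,.06,.085,.098),bar=(.5,.65,-.06,.06,.126,.145),fin=(.35,.5,.15,.42,.07,.1),stick=(.35,.5,.15,.42,.009,.025)).items():
        Q=sel(*b,s); print(n,len(Q),Q.mean(0).round(4),rect(Q))
    for b in((.5,.66,.04,.2),(.5,.66,-.26,-.04)):
        Q=sel(*b,.03,.045,s)
        print('fence',np.polyfit(Q[:,1],Q[:,0],1).round(4),len(Q),Q[:,1].min(),Q[:,1].max())
    Q=sel(.48,.62,-.32,.3,.004,.013,s); print('bed',rect(Q))
# mat by colour
hsv=cv2.cvtColor(d['wi'],cv2.COLOR_BGR2HSV); print('hsv mat',hsv[255,215],hsv[232,250],'table',hsv[262,290],hsv[262,180])
```

```text
SRC 0
table 2036 [ 4.072e-01  2.550e-02 -1.000e-04] [array([407.373 ,  24.4579]), array([149.1863, 179.7444]), np.float64(89.8229)]
c1 199 [ 0.3929 -0.096   0.0399] [array([392.41  , -96.6683]), array([43.628 , 53.3789]), np.float64(89.7078)]
c2 206 [ 0.3949 -0.3428  0.0395] [array([ 395.388 , -344.6188]), array([56.2142, 46.3543]), np.float64(20.6514)]
arch 323 [0.5721 0.0051 0.0925] [array([571.674 ,   3.5506]), array([ 65.9285, 112.4436]), np.float64(89.5268)]
bar 51 [0.5684 0.0039 0.1349] [array([568.6161,   3.8639]), array([14.0322, 37.935 ]), np.float64(39.7441)]
fin 58 [0.4191 0.2977 0.0883] [array([419.1327, 298.2275]), array([48.2109, 10.2706]), np.float64(89.7412)]
stick 455 [0.4213 0.2424 0.0168] [array([412.1162, 261.9371]), array([ 87.3877, 219.7939]), np.float64(2.3876)]
fence [-0.0602  0.605 ] 153 0.04036297389995609 0.19257097911642923
fence [0.1167 0.6238] 212 -0.2577079543542655 -0.042290445084493006
bed [array([550.252 , -10.1655]), array([619.5967, 137.2179]), np.float64(89.7635)]
SRC 1
table 1658 [ 0.3973  0.024  -0.0018] [array([406.8215,  24.9785]), array([185.
[... 296 characters left out ...]
] [array([572.3917,  -4.5009]), array([114.1594,  67.6322]), np.float64(3.559)]
bar 54 [ 0.5675 -0.004   0.1324] [array([568.1501,  -3.4262]), array([19.7083, 40.7013]), np.float64(38.0566)]
fin 69 [0.4169 0.2877 0.0816] [array([417.6129, 289.8313]), array([18.5742, 51.5781]), np.float64(2.1171)]
stick 268 [0.4186 0.2328 0.0156] [array([422.6416, 239.0607]), array([ 46.984 , 178.2407]), np.float64(2.9733)]
fence [-0.031   0.5999] 73 0.08471356438833522 0.18882216303247867
fence [-0.0125  0.6091] 260 -0.25997035139422164 -0.040403445167090046
bed [array([544.996 ,  -9.1284]), array([125.3617, 607.8074]), np.float64(3.0919)]
hsv mat [ 17 152 149] [ 17 118 145] table [ 22 108 153] [ 22 111 151]
```

```bash
python3 -m pendant '[0,0,0,0,0,0.122,1, 0,0,0,0,0,0.122,1, 0,0,0,0,0,0.122,1, 0,0,0,0,0,0.122,1, 0,0,0,0,0,0.122,1]' && python3 -m pendant '[-3.5,0,0,0,0,0,1,-4.1,0,0,0,0,0,1,-4.1,0,0,0,0,0,1,-4.1,0,0,0,0,0,1,-4.1,0,0,0,0,0,1,-4.1,0,0,0,0,0,1,-4.1,0,0,0,0,0,1,-4.1,0,0,0,0,0,1]' && python3 -m pendant '[-4.1,0,0,0,0,0,1,-4.1,0,0,0,0,0,1,-4.1,0,0,0,0,0,1,-4.1,0,0,0,0,0,1,-4.1,0,0,0,0,0,1,-4.1,0,0,0,0,0,1,-4.1,0,0,0,0,0,1,-4.1,0,0,0,0,0,1,0,0,0,0,0,0,1,0,0,0,0,0,0,1]'
python3 - <<'E'
from h import *
go([.568,0,.129]); print(r.read_state()['joint_pos'])
a=cap('top');b=cap('scene'); print(a.keys(),{k:a[k] for k in a if 'dist' in k})
W=cloud(a);V=cloud(b)
s,p,M=st()
cv2.imwrite('pics/g1.png',np.hstack([cv2.resize(a['image'][140:240,230:370],(400,286),interpolation=2),cv2.resize(b['image'][120:270,230:380],(286,286),interpolation=2)]))
np.savez('c1.npz',W=W,V=V)
for n,X in(('top',W),('sc',V)):
    X=X.reshape(-1,3);X=X[~np.isnan(X[:,0])]
    for z0,z1 in((.225,.27),(.27,.32),(.33,.40),(.405,.42)):
        q=X[(abs(X[:,0]-p[0])<.15)&(abs(X[:,1]-p[1])<.15)&(X[:,2]>z0)&(X[:,2]<z1)]
        L=(q-p)@M
        if len(q)>5: print(n,z0,len(q),'toolframe mean',L.mean(0).round(3),'lo',np.percentile(L,3,axis=0).round(3),'hi',np.percentile(L,97,axis=0).round(3))
E
```

```text
time_s: 0.62
tcp_pos: [0.1455, 0.5044, 0.4045]
eef_rot: [1.362, 2.831, -0.001]
contact_force: [0.3, -0.2, 0.4]
width: 0.0855
gripper_force: 0.0
time_s: 1.28
tcp_pos: [0.3486, 0.2522, 0.4048]
eef_rot: [1.353, 2.835, 0.001]
contact_force: [0.8, 1.0, 0.3]
width: 0.0852
gripper_force: 0.0
time_s: 2.12
tcp_pos: [0.5553, -0.0029, 0.4035]
eef_rot: [-1.358, -2.831, 0.001]
contact_force: [-0.3, -0.6, -0.2]
width: 0.0853
gripper_force: 0.0
grasp now [ 0.555  -0.0029  0.2485] toolx [-0.626  0.78   0.001] tooly [ 0.78   0.626 -0.001] z [-0.002  0.    -1.   ]
shift cm [-0.6   1.21 11.95]
[-5.25669428e-03  1.84559487e-01  2.71597018e-02  1.41522010e+00
  6.91077109e-05  8.89133676e-01]
dict_keys(['image', 'range_z', 'fx', 'fy', 'cx', 'cy', 'world_to_cam']) {}
top 0.27 32 toolframe mean [0.011 0.052 0.102] lo [0.004 0.036 0.089] hi [0.018 0.073 0.115]
top 0.33 35 toolframe mean [0.014 0.053 0.051] lo [0.001 0.017 0.011] hi [0.035 0.068 0.073]
sc 0.225 75 toolframe mean [-0.004 -0.023  0.148] lo [-0.012 -0.061  0.136] hi [0.008 0.045 0.162]
sc 0.27 137 toolframe mean [-0.006 -0.052  0.105] lo [-0.018 -0.077  0.085] hi [0.009 0.04  0.131]
sc 0.33 480 toolframe mean [-0.006 -0.035  0.037] lo [-0.037 -0.071  0.006] hi [ 0.027 -0.001  0.072]
sc 0.405 88 toolframe mean [-0.006 -0.027 -0.008] lo [-0.034 -0.036 -0.015] hi [ 0.024 -0.01  -0.001]
```

View pics/g1.png

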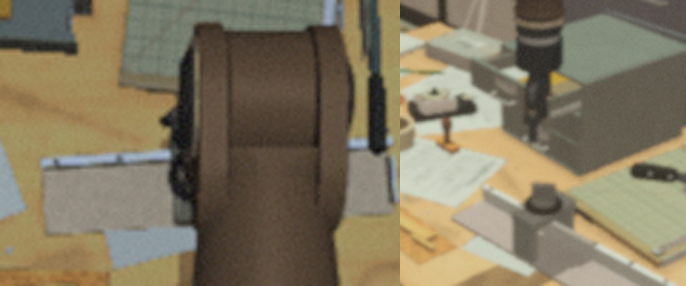

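The two cameras disagree by about 7 mm in y, in opposite directions as checked against the gripper, so I average them. Next is the knob.

```bash
python3 -m pendant '[-0.6,1.2,3,0,0,0,1,0,0,3,0,0,0,1,0,0,3,0,0,0,1,0,0,1.6,0,0,0,1,0,0,1.2,0,0,0,1,0,0,0,0,0,0,1]' && python3 -m pendant '[0,0,0,0,0,0,-1,0,0,0,0,0,0,-1,0,0,0,0,0,0,-1,0,0,0,0,0,0,-1,0,0,0,0,0,0,-1,0,0,0,0,0,0,-1,0,0,0,0,0,0,-1]'
python3 - <<'E'
from h import *
go([.568,0,.129]); s=r.read_state();print(s['contact_force'],s['wrist_torque'])
E
```

```text
time_s: 2.72
tcp_pos: [0.5656, 0.0033, 0.2841]
eef_rot: [-1.348, -2.833, 0.003]
contact_force: [-0.8, -0.0, -0.6]
width: 0.0857
gripper_force: 0.0
time_s: 3.3
tcp_pos: [0.5679, 0.0021, 0.2877]
eef_rot: [1.352, 2.834, 0.003]
contact_force: [1.6, 2.8, 4.1]
width: 0.013
gripper_force: 60.5
grasp now [0.5682 0.0023 0.1327] toolx [-0.629  0.777 -0.001] tooly [0.777 0.629 0.003] z [ 0.002  0.001 -1.   ]
shift cm [-0.17 -0.17  0.37]
[1.56250618 2.76718361 4.0736117 ] [ 0.53383567 -0.15129276  0.02791899]
```

```bash
python3 -m pendant '[0,0,0,0,0,-0.1,-1,0,0,0,0,0,-0.1,-1,0,0,0,0,0,-0.1,-1,0,0,0,0,0,-0.1,-1,0,0,0,0,0,-0.1,-1,0,0,0,0,0,-0.1,-1,0,0,0,0,0,-0.1,-1,0,0,0,0,0,-0.1,-1,0,0,0,0,0,0,-1]'
python3 - <<'E'
from h import *
go([.568,0,.129]); s,p,M=st();print(s['contact_force'],s['wrist_torque'],'yaw tooly',np.arctan2(M[1,1],M[0,1])-np.pi/2)
E
```

```text
time_s: 4.05
tcp_pos: [0.567, 0.0007, 0.2876]
eef_rot: [0.138, 3.138, -0.006]
contact_force: [-1.9, -5.5, 6.4]
width: 0.013
gripper_force: 61.0
grasp now [5.671e-01 1.000e-04 1.326e-01] toolx [-0.996  0.088 -0.001] tooly [ 0.088  0.996 -0.004] z [ 0.    -0.004 -1.   ]
shift cm [-0.09 -0.    0.36]
[-1.85697264 -5.52926691  6.43516297] [-1.21039618  0.55938626 -0.00780567] yaw tooly -0.08780885855884701
```

```bash
cat > yw.py <<'E'
from h import *
s,p,M=st();print('F',s['contact_force'].round(1) if hasattr(s['contact_force'],'round') else s['contact_force'],'T',np.round(s['wrist_torque'],3),'yaw',round(np.arctan2(M[1,1],M[0,1])-np.pi/2,4))
E
for i in 1 ; do python3 -m pendant '[0,0,0,0,0,-0.06,-1,0,0,0,0,0,0,-1]' >/dev/null; python3 yw.py; python3 -m pendant '[0,0,0,0,0,-0.05,-1,0,0,0,0,0,0,-1]' >/dev/null; python3 yw.py; python3 -m pendant '[0,0,0,0,0,-0.04,-1,0,0,0,0,0,0,-1]'>/dev/null; python3 yw.py; done
```

```text
F [-2.8 -5.5  6.5] T [-1.291  0.571  0.031] yaw -0.0298
F [-3.4 -6.6  6.9] T [-1.434e+00  5.550e-01 -1.000e-03] yaw 0.0196
F [-2.1 -7.3  6.5] T [-1.642  0.58  -0.046] yaw 0.0589
```

```bash
python3 -m pendant '[0,0,0,0,0,-0.03,-1,0,0,0,0,0,0,-1]' >/dev/null; python3 yw.py; python3 -m pendant '[0,0,0,0,0,-0.03,-1,0,0,0,0,0,0,-1]' >/dev/null; python3 yw.py;python3 -m pendant '[0,0,0,0,0,-0.03,-1,0,0,0,0,0,0,-1]' >/dev/null; python3 yw.py
```

```text
F [-2.6 -7.   6.3] T [-1.418  0.507 -1.131] yaw 0.0863
F [-1.9 -6.5  6.3] T [-1.303  0.556 -1.721] yaw 0.1148
F [-2.5 -6.3  6. ] T [-1.227  0.543 -2.284] yaw 0.1435
```

Stop reached (torque rises steeply past yaw ≈ 0.06). I'll ease off, release and rise.

```bash
python3 -m pendant '[0,0,0,0,0,0.05,-1,0,0,0,0,0,0,-1,0,0,0,0,0,0,1,0,0,0,0,0,0,1,0,0,0,0,0,0,1,0,0,0,0,0,0,1,0,0,-3,0,0,0,1,0,0,-4,0,0,0,1,0,0,-4,0,0,0,1,0,0,0,0,0,0,1]'; python3 yw.py
python3 - <<'E'
from h import *
go([.3933,-.1003,.129])
E
```

```text
time_s: 5.88
tcp_pos: [0.5681, 0.0021, 0.4048]
eef_rot: [-0.156, 3.127, -0.001]
contact_force: [0.4, -0.3, 0.5]
width: 0.0857
gripper_force: 0.0
F [ 0.4 -0.3  0.5] T [ 0.007 -0.027  0.015] yaw 0.0997
grasp now [0.5698 0.0021 0.2498] toolx [-0.995 -0.1   -0.011] tooly [-0.1    0.995 -0.001] z [ 0.011  0.    -1.   ]
shift cm [18.71 -8.42 11.89]
```

```bash
python3 -m pendant '[4,-2,0,0,0,0,1,4,-2,0,0,0,0,1,4,-1.6,0,0,0,0,1,4,-1.6,0,0,0,0,1,2.7,-1.2,0,0,0,0,1]' >/dev/null&& python3 -m pendant '[0,0,0,0,0,0.12,1,0,0,0,0,0,0.12,1,0,0,0,0,0,0.12,1,0,0,0,0,0,0.12,1,0,0,0,0,0,0.12,1,0,0,0,0,0,0.12,1,0,0,0,0,0,0.12,1]' >/dev/null&& python3 -m pendant '[0,0,0,0,0,0.12,1,0,0,0,0,0,0.12,1,0,0,0,0,0,0.12,1,0,0,0,0,0,0.12,1,0,0,0,0,0,0.12,1,0,0,0,0,0,0.12,1,0,0,0,0,0,0.12,1]'
python3 - <<'E'
from h import *
go([.3933,-.1003,.027])
a=cap('top');b=cap('scene')
cv2.imwrite('pics/s1.png',np.vstack([cv2.resize(a['image'][175:275,190:380],(760,400),interpolation=2)]))
W=cloud(a);V=cloud(b);np.savez('c2.npz',W=W,V=V,wi=a['image'],vi=b['image'])
def planepts(c,uv,z):
    T=np.linalg.inv(c['world_to_cam']);uv=np.asarray(uv,float)
    d=np.stack([(uv[:,0]-c['cx'])/c['fx'],-(uv[:,1]-c['cy'])/c['fy'],-np.ones(len(uv))],1)@T[:3,:3].T
    return T[:3,3]+d*((z-T[2,3])/d[:,2])[:,None]
for nm,c in(('top',a),('scene',b)):
    # fence top: reproject world grid -> sample image intensity profile across station x
    g=cv2.GaussianBlur(cv2.cvtColor(c['image'],cv2.COLOR_BGR2GRAY),(0,0),.6).astype(np.float32)
    pts=[]
    for y in np.r_[np.arange(-.24,-.05,.005),np.arange(.05,.18,.005)]:
        xs=np.arange(.56,.66,.0005); p=np.c_[xs,np.full_like(xs,y),np.full_like(xs,.038),np.ones_like(xs)]@c['world_to_cam'].T
        u=c['cx']-c['fx']*p[:,0]/p[:,2]; v=c['cy']+c['fy']*p[:,1]/p[:,2]
        I=cv2.remap(g,u.astype(np.float32)[None],v.astype(np.float32)[None],1)[0]
        x0=.606-.055*y; m=abs(xs-x0)<.025; w=np.clip(I[m]-np.median(I[m])-10,0,None)
        if w.sum()>0: pts.append((y,(w*xs[m]).sum()/w.sum()))
    pts=np.array(pts);f=np.polyfit(pts[:,0],pts[:,1],1)
    for _ in range(5):
        e=pts[:,1]-np.polyval(f,pts[:,0]);k=abs(e)<max(.003,np.median(abs(e))*1.5);f=np.polyfit(pts[k,0],pts[k,1],1)
    print(nm,'fence top centre line',f.round(4),k.sum(),len(pts))
E
```

```text
time_s: 7.47
tcp_pos: [0.3973, -0.0955, 0.3966]
eef_rot: [2.238, 2.204, 0.0]
contact_force: [0.3, 0.0, -0.5]
width: 0.0856
gripper_force: 0.0
grasp now [ 0.3973 -0.0955  0.2416] toolx [0.015 1.    0.   ] tooly [ 1.    -0.015  0.   ] z [ 0.  0. -1.]
shift cm [-0.49 -0.39 21.46]
top fence top centre line [-0.0598  0.608 ] 50 56
scene fence top centre line [-0.0594  0.6071] 44 59
```

View pics/s1.png

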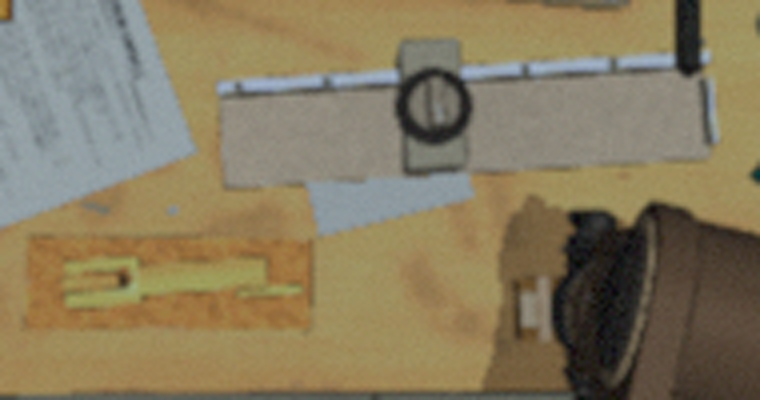

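Knob is at zero (bar along station x). Fence line agrees in both cameras: station yaw 0.060. Now I'll grasp carton 1.

```bash
python3 -m pendant '[-0.5,-0.4,4,0,0,-0.02,1,0,0,4,0,0,0,1,0,0,4,0,0,0,1,0,0,4,0,0,0,1,0,0,3,0,0,0,1,0,0,2.6,0,0,0,1,0,0,0,0,0,0,1]' && python3 -m pendant '[0,0,0,0,0,0,-1,0,0,0,0,0,0,-1,0,0,0,0,0,0,-1,0,0,0,0,0,0,-1,0,0,0,0,0,0,-1,0,0,0,0,0,0,-1]' && python3 -m pendant '[0,0,-3,0,0,0,-1,0,0,-3,0,0,0,-1,0,0,-3,0,0,0,-1,0,0,-3,0,0,0,-1,0,0,-3,0,0,0,-1,0,0,0,0,0,0,-1]'; python3 yw.py
```

```text
time_s: 8.15
tcp_pos: [0.3907, -0.0999, 0.1762]
eef_rot: [-2.201, -2.231, 0.006]
contact_force: [-0.4, 0.2, -0.2]
width: 0.0856
gripper_force: 0.0
time_s: 8.65
tcp_pos: [0.3944, -0.1009, 0.1829]
eef_rot: [2.207, 2.231, 0.003]
contact_force: [-0.9, 0.4, 8.0]
width: 0.0553
gripper_force: 64.4
time_s: 9.15
tcp_pos: [0.3945, -0.1009, 0.3375]
eef_rot: [2.203, 2.227, 0.008]
contact_force: [0.7, 0.5, 0.7]
width: 0.055
gripper_force: 64.1
F [0.7 0.5 0.7] T [-0.05  -0.034  0.015] yaw -1.5603
```

```bash
python3 -m pendant '[0,0,0,0,0,-0.12,-1,0,0,0,0,0,-0.12,-1,0,0,0,0,0,-0.12,-1,0,0,0,0,0,-0.12,-1,0,0,0,0,0,-0.12,-1,0,0,0,0,0,-0.12,-1,0,0,0,0,0,-0.12,-1]' >/dev/null && python3 -m pendant '[0,0,0,0,0,-0.12,-1,0,0,0,0,0,-0.12,-1,0,0,0,0,0,-0.12,-1,0,0,0,0,0,-0.12,-1,0,0,0,0,0,-0.12,-1,0,0,0,0,0,-0.12,-1,0,0,0,0,0,-0.06,-1]' >/dev/null && python3 -m pendant '[-2.6,2.97,0,0,0,0,-1,-2.6,2.97,0,0,0,0,-1,-2.6,2.97,0,0,0,0,-1,-2.6,2.97,0,0,0,0,-1,-2.6,2.97,0,0,0,0,-1,-2.6,2.97,0,0,0,0,-1,-2.6,2.97,0,0,0,0,-1,0,0,0,0,0,0,-1,0,0,0,0,0,0,-1]'; python3 yw.py
cat >> h.py <<'E'
O=np.array([.6014,.001]);PS=.0597
def s2w(sx,sy): c,s=np.cos(PS),np.sin(PS); return O+[sx*c-sy*s,sx*s+sy*c]
def w2s(p): c,s=np.cos(PS),np.sin(PS); d=np.asarray(p)[...,:2]-O; return np.stack([d[...,0]*c+d[...,1]*s,-d[...,0]*s+d[...,1]*c],-1)
E
python3 - <<'E'
from h import *
go([*s2w(-.028,.118),.037])
E
```

```text
time_s: 11.07
tcp_pos: [0.5635, 0.1194, 0.3303]
eef_rot: [0.098, -3.14, 0.0]
contact_force: [-0.6, 0.1, -1.4]
width: 0.0553
gripper_force: 64.0
F [-0.6  0.1 -1.4] T [-0.     0.005  0.009] yaw 0.0623
grasp now [0.5634 0.1194 0.1753] toolx [-0.998 -0.062  0.   ] tooly [-0.062  0.998 -0.   ] z [-0. -0. -1.]
shift cm [-0.29 -0.25 13.83]
```

```bash
python3 -m pendant '[-0.2,-0.25,4,0,0,0,-1,0,0,4,0,0,0,-1,0,0,3,0,0,0,-1,0,0,2,0,0,0,-1,0,0,0.6,0,0,0,-1,0,0,0,0,0,0,-1]' >/dev/null; python3 yw.py; python3 -m pendant '[-0.2,0,0,0,0,0,-1,-0.2,0,0,0,0,0,-1,0,0,0,0,0,0,-1]'; python3 yw.py;  python3 -m pendant '[-0.2,0,0,0,0,0,-1,0,0,0,0,0,0,-1]'; python3 yw.py
python3 - <<'E'
from h import *
s,p,M=st();print(w2s(p))
E
```

```text
F [-0.5 -0.3  0.5] T [-0.01   0.052 -0.008] yaw 0.0584
time_s: 11.82
tcp_pos: [0.5699, 0.1156, 0.1969]
eef_rot: [-0.092, 3.136, 0.001]
contact_force: [0.9, 0.4, -1.3]
width: 0.0551
gripper_force: 64.1
F [ 0.9  0.4 -1.3] T [-0.035 -0.009  0.001] yaw 0.0589
time_s: 11.98
tcp_pos: [0.5712, 0.1157, 0.1957]
eef_rot: [-0.093, 3.139, 0.0]
contact_force: [-0.7, 0.7, -0.1]
width: 0.0549
gripper_force: 64.1
F [-0.7  0.7 -0.1] T [-0.055  0.048 -0.047] yaw 0.0592
[-0.02334834  0.11633447]
```

```bash
for i in 1; do python3 -m pendant '[-0.15,0,0.2,0,0,0,-1,0,0,0,0,0,0,-1]'>/dev/null; python3 yw.py;  python3 -m pendant '[-0.15,0,0.2,0,0,0,-1,0,0,0,0,0,0,-1]'>/dev/null; python3 yw.py; python3 -m pendant '[-0.15,0,0,0,0,0,-1,0,0,0,0,0,0,-1]'>/dev/null; python3 yw.py; done;python3 - <<'E'
from h import *
s,p,M=st();print(w2s(p),p)
E
```

```text
F [-2.2 -0.3  0.6] T [-0.022  0.535 -0.033] yaw 0.0593
F [-10.   -2.1   9.8] T [ 0.016  1.951 -0.242] yaw 0.0589
F [-16.   -2.3  14.7] T [-0.049  2.915 -0.356] yaw 0.0588
[-0.02176385  0.11623508] [0.57273981 0.11572948 0.19107914]
```

```bash
python3 -m pendant '[0.15,0,-0.1,0,0,0,-1,0,0,0,0,0,0,-1,0,0,0,0,0,0,1,0,0,0,0,0,0,1,0,0,0,0,0,0,1,0,0,0,0,0,0,1,0,0,0,0,0,0,1,0,0,-3,0,0,0,1,0,0,-4,0,0,0,1,0,0,-4,0,0,0,1,0,0,0,0,0,0,1]'; python3 yw.py
python3 - <<'E'
from h import *
go([.4183,.294,.25])
E
```

```text
time_s: 13.4
tcp_pos: [0.5755, 0.1162, 0.3102]
eef_rot: [-0.093, 3.128, 0.003]
contact_force: [1.2, -0.6, 1.7]
width: 0.0853
gripper_force: 0.0
F [ 1.2 -0.6  1.7] T [ 0.019 -0.086  0.016] yaw 0.0592
grasp now [0.5774 0.1165 0.1552] toolx [-0.998 -0.059 -0.012] tooly [-0.059  0.998  0.002] z [ 0.012  0.002 -1.   ]
shift cm [14.72 18.67 -9.63]
```

```bash
cat > stick.py <<'E'
from h import *
import sys
a=cap('top',sys.argv[1] if len(sys.argv)>1 else None);b=cap('scene')
for n,c in(('top',a),('sc',b)):
    W=cloud(c); hsv=cv2.cvtColor(c['image'],cv2.COLOR_BGR2HSV)
    Q=W.reshape(-1,3);k=~np.isnan(Q[:,0]);Q=Q[k]
    q=Q[(abs(Q[:,0]-.42)<.08)&(Q[:,1]>.13)&(Q[:,1]<.42)]
    f=q[q[:,2]>.06]; ft=q[(q[:,2]>.078)&(q[:,2]<.1)]
    print(n,'fin',len(f),f.mean(0).round(4),cv2.minAreaRect((f[:,:2]*1000).astype(np.float32)),'top',ft.mean(0).round(4))
    ymin=f[:,1].min()
    s=q[(q[:,2]>.011)&(q[:,2]<.022)&(q[:,1]<ymin-.02)&(q[:,1]>ymin-.11)]
    # centreline slope via per-y mid
    bins=np.arange(s[:,1].min(),s[:,1].max(),.008);pts=[]
    for y in bins:
        m=s[(s[:,1]>=y)&(s[:,1]<y+.008)]
        if len(m)>3: pts.append((m[:,1].mean(),(np.percentile(m[:,0],5)+np.percentile(m[:,0],95))/2))
    pts=np.array(pts);print(' shoe line',np.polyfit(pts[:,0],pts[:,1],1).round(4),(pts*1000).round(0).tolist(), 'minrect',cv2.minAreaRect((s[:,:2]*1000).astype(np.float32)))
    m=q[(q[:,2]>-.002)]
    H=hsv.reshape(-1,3)[k.nonzero()[0]]
E
python3 stick.py k1.png
python3 - <<'E'
import cv2; i=cv2.imread('pics/k1.png')[185:275,185:330]; cv2.imwrite('pics/k1c.png',cv2.resize(i,None,fx=5,fy=5,interpolation=cv2.INTER_CUBIC))
E
```

```text
top fin 372 [0.4513 0.1623 0.5401] ((435.0898742675781, 226.07334899902344), (192.12643432617188, 129.7417449951172), 89.98825073242188) top [0.419  0.2976 0.0877]Traceback (most recent call last):
  File "stick.py", line 13, in <module>
    bins=np.arange(s[:,1].min(),s[:,1].max(),.008);pts=[]
                   ~~~~~~~~~~^^
    return umr_minimum(a, axis, None, out, keepdims, initial, where)
ValueError: zero-size array to reduction operation minimum which has no identity
```

View pics/k1c.png

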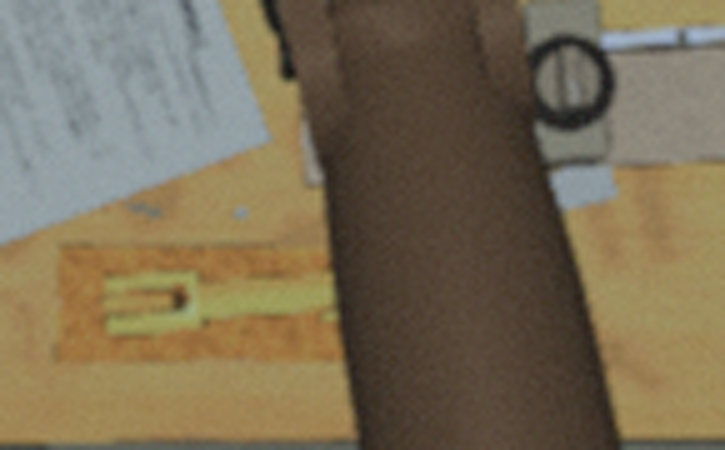

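Run:
```python
from h import *
for fn in('c0.npz','c2.npz'):
  d=np.load(fn)
  for n in 'WV':
    Q=d[n].reshape(-1,3);Q=Q[~np.isnan(Q[:,0])]
    q=Q[(abs(Q[:,0]-.42)<.06)&(Q[:,1]>.12)&(Q[:,1]<.42)&(Q[:,2]<.11)]
    f=q[q[:,2]>.076]
    s=q[(q[:,2]>.011)&(q[:,2]<.022)&(q[:,1]<f[:,1].mean()-.045)&(q[:,1]>f[:,1].mean()-.135)]
    fi=q[(q[:,2]>.008)&(q[:,1]<f[:,1].mean()-.155)]
    print(fn,n,'fin',len(f),f.mean(0).round(4),'rect',cv2.minAreaRect((f[:,:2]*1000).astype(np.float32)))
    pts=[]
    for y in np.arange(s[:,1].min(),s[:,1].max(),.01):
        m=s[(s[:,1]>=y)&(s[:,1]<y+.01)]
        if len(m)>3: pts.append((m[:,1].mean(),(np.percentile(m[:,0],5)+np.percentile(m[:,0],95))/2))
    pts=np.array(pts);g=np.polyfit(pts[:,0],pts[:,1],1);print('  shoe',g.round(4),'x at fin y',np.polyval(g,f[:,1].mean()).round(4),'finger',fi.mean(0).round(4) if len(fi) else None,'ymin',q[q[:,2]>.007][:,1].min().round(4))
```

```text
c0.npz W fin 58 [0.4191 0.2977 0.0883] rect ((419.1326904296875, 298.2275085449219), (48.21085739135742, 10.270644187927246), 89.7411880493164)
  shoe [-0.0921  0.4418] x at fin y 0.4144 finger [0.4161 0.1327 0.0147] ymin 0.1207
c0.npz V fin 57 [0.4172 0.289  0.0836] rect ((417.61285400390625, 289.831298828125), (18.574201583862305, 51.57807540893555), 2.117053508758545)
  shoe [-0.0305  0.4293] x at fin y 0.4205 finger [0.4114 0.1275 0.0141] ymin 0.1203
c2.npz W fin 58 [0.4191 0.2978 0.0876] rect ((419.1272277832031, 298.10662841796875), (47.761959075927734, 10.277395248413086), 89.74586486816406)
  shoe [-0.037   0.4319] x at fin y 0.4209 finger [0.4155 0.1322 0.0136] ymin 0.1207
c2.npz V fin 55 [0.4169 0.288  0.0842] rect ((418.67669677734375, 289.7176208496094), (15.587441444396973, 53.85713577270508), 1.4191774129867554)
  shoe [-0.0281  0.4297] x at fin y 0.4216 finger [0.4102 0.1268 0.0142] ymin 0.1202
```

```bash
python3 -m pendant '[2.45,3.11,-0.5,0,0,0,1,2.45,3.11,-0.5,0,0,0,1,2.45,3.11,-0.5,0,0,0,1,2.45,3.11,-0.5,0,0,0,1,2.45,3.11,-0.5,0,0,0,1,2.45,3.11,-0.5,0,0,0,1]' >/dev/null&& python3 -m pendant '[0,0,0,0,0,0.1225,1,0,0,0,0,0,0.1225,1,0,0,0,0,0,0.1225,1,0,0,0,0,0,0.1225,1,0,0,0,0,0,0.1225,1,0,0,0,0,0,0.1225,1,0,0,0,0,0,0.1225,1]' >/dev/null&& python3 -m pendant '[0,0,0,0,0,0.1225,1,0,0,0,0,0,0.1225,1,0,0,0,0,0,0.1225,1,0,0,0,0,0,0.1225,1,0,0,0,0,0,0.1225,1,0,0,0,0,0,0.1225,1,0,0,0,0,0,0,1]'
python3 - <<'E'
from h import *
go([.4183,.294,.067])
E
python3 yw.py
```

```text
time_s: 15.17
tcp_pos: [0.4157, 0.2932, 0.33]
eef_rot: [-2.183, -2.259, 0.004]
contact_force: [-0.6, -0.7, -0.9]
width: 0.0855
gripper_force: 0.0
grasp now [0.4154 0.293  0.175 ] toolx [-0.034  0.999 -0.001] tooly [ 0.999  0.034 -0.002] z [-0.002 -0.002 -1.   ]
shift cm [ 0.11  0.32 10.8 ]
F [-0.6 -0.7 -0.9] T [-0.028  0.005  0.02 ] yaw -1.5364
```

```bash
python3 -m pendant '[0.1,0.3,3,0,0,0,1,0,0,3,0,0,0,1,0,0,3,0,0,0,1,0,0,1.8,0,0,0,1,0,0,0,0,0,0,1]' >/dev/null && python3 -m pendant '[0,0,0,0,0,0,-1,0,0,0,0,0,0,-1,0,0,0,0,0,0,-1,0,0,0,0,0,0,-1,0,0,0,0,0,0,-1,0,0,0,0,0,0,-1,0,0,0,0,0,0,-1,0,0,0,0,0,0,-1]' && python3 yw.py && python3 -m pendant '[0,0,-3,0,0,0,-1,0,0,-3,0,0,0,-1,0,0,-2,0,0,0,-1,0,0,0,0,0,0,-1,0,0,0,0,0,0,-1]'; python3 yw.py
```

```text
time_s: 16.25
tcp_pos: [0.4191, 0.2947, 0.2245]
eef_rot: [2.179, 2.263, 0.002]
contact_force: [-0.8, -0.1, 5.8]
width: 0.0135
gripper_force: 62.8
F [-0.8 -0.1  5.8] T [-0.053  0.127 -0.058] yaw -1.5333
time_s: 16.67
tcp_pos: [0.4191, 0.2947, 0.3043]
eef_rot: [2.179, 2.263, 0.003]
contact_force: [-0.3, -0.3, -3.7]
width: 0.0135
gripper_force: 62.0
F [-0.3 -0.3 -3.7] T [ 0.013  0.057 -0.022] yaw -1.5332
```

```bash
python3 -m pendant '[0,0,0,0,0,-0.022,-1,0.75,3.25,0,0,0,0,-1,0.75,3.25,0,0,0,0,-1,0.75,3.25,0,0,0,0,-1,0.75,3.25,0,0,0,0,-1,0,0,0,0,0,0,-1,0,0,0,0,0,0,-1]'; python3 yw.py
python3 - <<'E'
from h import *
go([*s2w(-.034,.334),.076])
a=cap('top');b=cap('scene')
for n,c in(('top',a),('sc',b)):
    Q=cloud(c).reshape(-1,3);Q=Q[~np.isnan(Q[:,0])];S=np.c_[w2s(Q),Q[:,2]]
    k=S[(S[:,0]>-.08)&(S[:,0]<.02)&(S[:,1]>.05)&(S[:,1]<.149)&(S[:,2]>.042)&(S[:,2]<.055)]
    t=S[(S[:,0]>-.08)&(S[:,0]<.02)&(S[:,1]>.13)&(S[:,1]<.25)&(S[:,2]>.085)&(S[:,2]<.11)]
    print(n,'carton',len(k),cv2.minAreaRect((k[:,:2]*1000).astype(np.float32)),'shoe',len(t),cv2.minAreaRect((t[:,:2]*1000).astype(np.float32)) if len(t) else 0)
cv2.imwrite('pics/f1.png',cv2.resize(b['image'][170:270,200:350],(750,500),interpolation=2))
E
```

```text
time_s: 17.25
tcp_pos: [0.5478, 0.3322, 0.3001]
eef_rot: [-2.154, -2.285, 0.007]
contact_force: [-0.3, -0.4, -1.6]
width: 0.0133
gripper_force: 61.9
F [-0.3 -0.4 -1.6] T [0.039 0.035 0.022] yaw -1.5114
grasp now [0.5472 0.3318 0.1451] toolx [-0.059  0.998 -0.002] tooly [ 0.998  0.059 -0.004] z [-0.004 -0.003 -1.   ]
shift cm [0.07 0.07 6.91]
top carton 195 ((-20.269729614257812, 100.70895385742188), (96.91867065429688, 55.035648345947266), 86.06666564941406) shoe 188 ((-38.18806457519531, 203.97833251953125), (90.48303985595703, 35.26369857788086), 86.88951873779297)
sc carton 123 ((-26.388477325439453, 115.52662658691406), (48.41349411010742, 65.29473876953125), 2.147378444671631) shoe 127 ((-39.52239990234375, 199.11741638183594), (100.89533233642578, 38.37554168701172), 88.68965911865234)
```

View pics/f1.png

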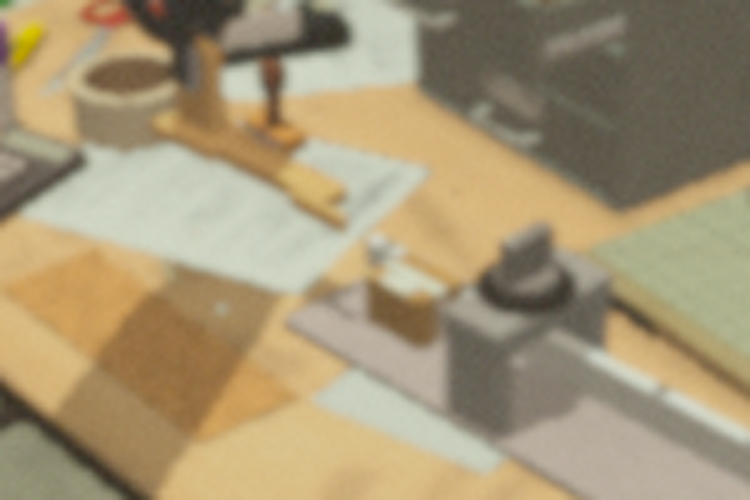

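```bash
python3 -m pendant '[0,0,3,0,0,0,-1,0,0,3,0,0,0,-1,0,0,0.85,0,0,0,-1,0,0,0,0,0,0,-1,0,0,0,0,0,0,-1]'; python3 yw.py; python3 -m pendant '[-0.8,0,0,0,0,0,-1,-0.8,0,0,0,0,0,-1,-0.9,0,0,0,0,0,-1,0,0,0,0,0,0,-1]';python3 yw.py
python3 - <<'E'
from h import *
s,p,M=st();print(w2s(p+M[:,2]*.155),p[2],M[:,2])
E
```

```text
time_s: 17.77
tcp_pos: [0.5461, 0.3321, 0.2357]
eef_rot: [-2.154, -2.287, 0.001]
contact_force: [0.6, -0.5, -0.2]
width: 0.0136
gripper_force: 61.7
F [ 0.6 -0.5 -0.2] T [0.029 0.033 0.026] yaw -1.5108
time_s: 18.1
tcp_pos: [0.5487, 0.3054, 0.2365]
eef_rot: [2.156, 2.284, 0.002]
contact_force: [0.5, -0.2, -1.2]
width: 0.0135
gripper_force: 61.8
F [ 0.5 -0.2 -1.2] T [ 0.044  0.032 -0.033] yaw -1.5131
[-0.03425017  0.30701579] 0.2364612697199937 [ 1.39781922e-03 -5.15885082e-06 -9.99999023e-01]
```

```bash
python3 -m pendant '[0,0,0.5,0,0,0,-1,0,0.3,0,0,0,0,-1,0,0,0,0,0,0,-1]'>/dev/null; python3 yw.py; python3 -m pendant '[0,0.15,0,0,0,0,-1,0,0,0,0,0,0,-1]'>/dev/null;python3 yw.py
python3 -m pendant '[-0.5,0,0,0,0,0,-1,-0.5,0,0,0,0,0,-1,-0.5,0,0,0,0,0,-1,0,0,0,0,0,0,-1]';python3 yw.py
python3 - <<'E'
from h import *
s,p,M=st();print(w2s(p+M[:,2]*.155),p[2],M[:,2])
E
```

```text
F [-0.6 -0.8 -1. ] T [-0.063  0.137 -0.114] yaw -1.5117
F [-1.7 -1.1 -1.8] T [-0.167  0.646 -0.395] yaw -1.5118
time_s: 18.85
tcp_pos: [0.5535, 0.2916, 0.23]
eef_rot: [-2.155, -2.285, 0.001]
contact_force: [-3.1, -0.3, -3.8]
width: 0.013
gripper_force: 61.8
F [-3.1 -0.3 -3.8] T [ 0.184  0.837 -0.443] yaw -1.512
[-0.03064456  0.29290659] 0.23003921160319177 [-8.88390719e-04 -3.38467065e-04 -9.99999548e-01]
```

```bash
python3 -m pendant '[-1.4,0,0,0,0,0,-1,-1.4,0,0,0,0,0,-1,-1.4,0,0,0,0,0,-1,-1.4,0,0,0,0,0,-1,-1.4,0,0,0,0,0,-1,0,0,0,0,0,0,-1]';python3 yw.py
python3 - <<'E'
from h import *
s,p,M=st();print(w2s(p+M[:,2]*.155),p[2],M[:,2])
E
python3 -m pendant '[-1.4,0,0,0,0,0,-1,-1.4,0,0,0,0,0,-1,-1.4,0,0,0,0,0,-1,-1.4,0,0,0,0,0,-1,0,0,0,0,0,0,-1]';python3 yw.py
python3 - <<'E'
from h import *
s,p,M=st();print(w2s(p+M[:,2]*.155),p[2],M[:,2])
a=cap('top','f2.png');b=cap('scene')
cv2.imwrite('pics/f2.png',cv2.resize(b['image'][180:300,220:370],(750,600),interpolation=2))
E
```

```text
time_s: 19.35
tcp_pos: [0.5579, 0.2198, 0.2301]
eef_rot: [2.156, 2.283, -0.003]
contact_force: [-3.9, -1.7, -2.7]
width: 0.0128
gripper_force: 61.7
F [-3.9 -1.7 -2.7] T [-0.206  0.757 -0.557] yaw -1.5139
[-0.03045368  0.22065627] 0.23008774821421693 [-2.86976984e-04 -2.24286252e-03 -9.99997444e-01]
time_s: 19.77
tcp_pos: [0.5612, 0.1644, 0.2301]
eef_rot: [2.156, 2.283, -0.002]
contact_force: [-3.6, -1.8, -2.4]
width: 0.0131
gripper_force: 61.7
F [-3.6 -1.8 -2.4] T [-0.271  0.796 -0.552] yaw -1.5136
[-0.03041216  0.16521165] 0.23011341872869417 [-1.91019790e-04 -1.94158298e-03 -9.99998097e-01]
```

View pics/f2.png

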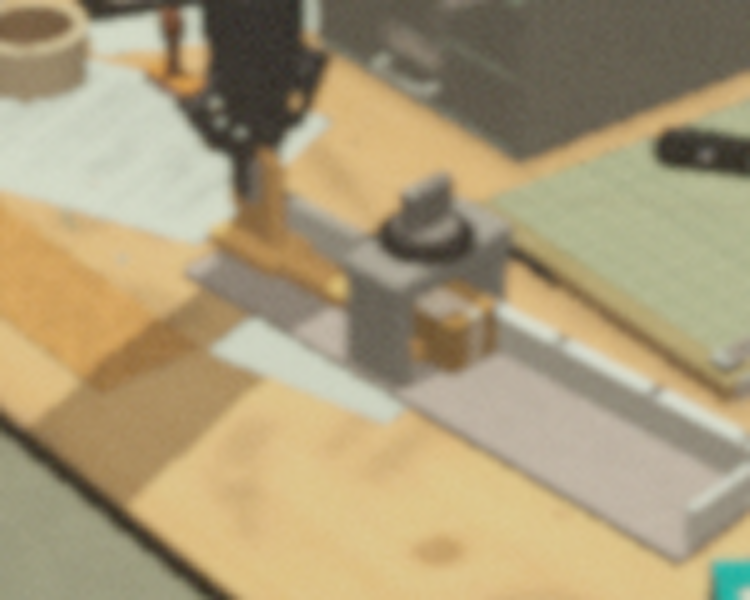

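Carton is emerging flush along the fence, with the finger beside it, at about (455,330). I'll continue.

```bash
python3 -m pendant '[-1.4,0,0,0,0,0,-1,-1.4,0,0,0,0,0,-1,-1.4,0,0,0,0,0,-1,-1.2,0,0,0,0,0,-1,-0.9,0,0,0,0,0,-1,-0.6,0,0,0,0,0,-1,-0.4,0,0,0,0,0,-1,0,0,0,0,0,0,-1]';python3 yw.py
python3 - <<'E'
from h import *
s,p,M=st();print(w2s(p+M[:,2]*.155),p[2],M[:,2])
E
```

```text
time_s: 20.53
tcp_pos: [0.5655, 0.0937, 0.2301]
eef_rot: [-2.154, -2.286, 0.0]
contact_force: [-3.5, -0.2, -3.4]
width: 0.0132
gripper_force: 61.8
F [-3.5 -0.2 -3.4] T [ 0.187  1.046 -0.61 ] yaw -1.5115
[-0.03039718  0.09472232] 0.23009470493888817 [-4.57953557e-04  5.48311627e-05 -9.99999894e-01]
```

```bash
python3 -m pendant '[0,-0.35,0,0,0,0,-1,3.4,0,0,0,0,0,-1,3.4,0,0,0,0,0,-1,3.4,0,0,0,0,0,-1,3.4,0,0,0,0,0,-1,3.4,0,0,0,0,0,-1,3.4,0,0,0,0,0,-1,0,0,0,0,0,0,-1]' && python3 yw.py && python3 -m pendant '[0,0,-3.5,0,0,0,-1,0,0,-3.5,0,0,0,-1,0,-3.3,0,0,0,0,-1,0,-3.3,0,0,0,0,-1,0,-3.3,0,0,0,0,-1,0,-3.1,0,0,0,0.022,-1,0,0,0,0,0,0,-1,0,0,0,0,0,0,-1]'
python3 - <<'E'
from h import *
go([.4191,.2947,.0695])
a=cap('top');b=cap('scene')
for n,c in(('top',a),('sc',b)):
    Q=cloud(c).reshape(-1,3);Q=Q[~np.isnan(Q[:,0])];S=np.c_[w2s(Q),Q[:,2]]
    k=S[(S[:,0]>-.08)&(S[:,0]<.0)&(S[:,1]>-.2)&(S[:,1]<-.035)&(S[:,2]>.042)&(S[:,2]<.055)]
    print(n,'carton',len(k),cv2.minAreaRect((k[:,:2]*1000).astype(np.float32)))
E
```

```text
time_s: 21.2
tcp_pos: [0.55, 0.3033, 0.2309]
eef_rot: [2.146, 2.294, 0.008]
contact_force: [0.7, -1.0, -1.5]
width: 0.0135
gripper_force: 61.8
F [ 0.7 -1.  -1.5] T [-0.041 -0.022 -0.003] yaw -1.5043
time_s: 21.87
tcp_pos: [0.4193, 0.2898, 0.3013]
eef_rot: [2.175, 2.264, 0.005]
contact_force: [0.1, -0.0, -1.1]
width: 0.0133
gripper_force: 61.9
grasp now [0.4198 0.29   0.1463] toolx [-0.04   0.999  0.001] tooly [0.999 0.04  0.003] z [ 0.003  0.001 -1.   ]
shift cm [ 0.47 -0.08  7.68]
top carton 188 ((-23.811765670776367, -99.64569091796875), (44.45098114013672, 98.41188049316406), 0.9619559645652771)
sc carton 161 ((-24.881263732910156, -84.00135040283203), (58.72331237792969, 48.38297653198242), 87.60858917236328)
```

```bash
python3 -m pendant '[0.4,0,3,0,0,0,-1,0,0,3,0,0,0,-1,0,0,1.2,0,0,0,-1,0,0,0,0,0,0,-1,0,0,0,0,0,0,-1]' && python3 -m pendant '[0,0,0.3,0,0,0,-1,0,0,0,0,0,0,-1]'; python3 yw.py
```

```text
time_s: 22.38
tcp_pos: [0.4211, 0.2937, 0.2277]
eef_rot: [2.18, 2.262, -0.001]
contact_force: [-0.0, -0.0, -1.4]
width: 0.0134
gripper_force: 61.9
time_s: 22.55
tcp_pos: [0.4207, 0.2938, 0.2254]
eef_rot: [2.18, 2.262, 0.001]
contact_force: [-1.0, -0.7, -1.6]
width: 0.0131
gripper_force: 61.9
F [-1.  -0.7 -1.6] T [-0.014  0.     0.016] yaw -1.5336
```

```bash
python3 -m pendant '[0,0,0.1,0,0,0,-1,0,0,0,0,0,0,1,0,0,0,0,0,0,1,0,0,0,0,0,0,1,0,0,0,0,0,0,1,0,0,0,0,0,0,1,0,0,-4,0,0,0,1,0,0,-4,0,0,0,1,0,0,-4,0,0,0,1,0,0,0,0,0,0,1]' && python3 -m pendant '[-4,-0.3,0,0,0,0,1,-4,-0.3,0,0,0,0,1,-4,-0.3,0,0,0,0,1,-4,-0.3,0,0,0,0,1,-4,-0.3,0,0,0,0,1,-4,-0.3,0,0,0,0,1,-4,-0.3,0,0,0,0,1,-4,-0.3,0,0,0,0,1]' >/dev/null && python3 -m pendant '[-4,-0.3,0,0,0,0,1,-4,-0.3,0,0,0,0,1,-4,-0.3,0,0,0,0,1,-4,-0.3,0,0,0,0,1,-4,-0.3,0,0,0,0,1,-4,-0.3,0,0,0,0,1,-4,-0.3,0,0,0,0,1,-4,-0.3,0,0,0,0,1,0,0,0,0,0,-0.11,1,0,0,0,0,0,-0.11,1,0,0,0,0,0,-0.11,1,0,0,0,0,0,0,1]'; python3 yw.py; python3 stick.py k2.png
python3 - <<'E'
from h import *
go([.3956,-.3474,.027])
b=cap('scene')
Q=cloud(b).reshape(-1,3);Q=Q[~np.isnan(Q[:,0])];f=Q[(abs(Q[:,0]-.395)<.06)&(abs(Q[:,1]+.345)<.06)&(Q[:,2]>.03)&(Q[:,2]<.055)]
print('c2 scene',cv2.minAreaRect((f[:,:2]*1000).astype(np.float32)))
E
```

```text
time_s: 23.38
tcp_pos: [0.4211, 0.2944, 0.3524]
eef_rot: [2.178, 2.261, 0.018]
contact_force: [1.1, 0.3, 0.8]
width: 0.0854
gripper_force: 0.0
time_s: 25.05
tcp_pos: [0.3959, -0.3482, 0.344]
eef_rot: [-1.776, -2.591, -0.0]
contact_force: [0.1, 0.1, 0.1]
width: 0.0857
gripper_force: 0.0
F [0.1 0.1 0.1] T [ 0.04  -0.032  0.042] yaw -1.2014
top fin 60 [0.4189 0.2968 0.0876] ((419.1229248046875, 297.41943359375), (49.581398010253906, 10.269572257995605), 89.715087890625) top [0.4189 0.2976 0.0883]
 shoe line [0.0252 0.4165] [[168.0, 419.0], [176.0, 420.0], [184.0, 422.0], [191.0, 422.0], [200.0, 422.0], [209.0, 422.0], [217.0, 422.0], [224.0, 422.0], [231.0, 423.0], [240.0, 423.0], [249.0, 421.0]] minrect ((418.8957214355469, 207.45730590820312), (87.05875396728516, 32.470458984375), 89.62767028808594)
sc fin 87 [0.4168 0.2857 0.0778] ((419.38079833984375, 288.5025634765625), (52.535186767578125, 16.128551483154297), 89.50450897216797) top [0.4173 0.2878 0.0847]
 shoe line [0.0111 0.419 ] [[156.0, 419.0], [164.0, 419.0], [174.0, 422.0], [182.0, 422.0], [189.0, 424.0], [197.0, 420.0], [205.0, 423.0], [212.0, 422.0], [221.0, 420.0], [229.0, 422.0], [235.0, 421.0]] minrect ((422.21575927734375, 196.4321746826172), (89.5049819946289, 36.84406280517578), 86.78872680664062)
grasp now [ 0.396  -0.3478  0.1892] toolx [-0.356  0.934 -0.   ] tooly [0.934 0.356 0.   ] z [ 0. -0. -1.]
shift cm [ 0.05 -0.03 16.22]
c2 scene ((396.32952880859375, -350.4897766113281), (60.25001525878906, 44.64583969116211), 20.84886932373047)
```

```bash
python3 -m pendant '[0,0,4,0,0,0,1,0,0,4,0,0,0,1,0,0,4,0,0,0,1,0,0,2.5,0,0,0,1,0,0,1.9,0,0,0,1,0,0,0,0,0,0,1]' && python3 -m pendant '[0,0,0,0,0,0,-1,0,0,0,0,0,0,-1,0,0,0,0,0,0,-1,0,0,0,0,0,0,-1,0,0,0,0,0,0,-1,0,0,0,0,0,0,-1]' && python3 -m pendant '[0,0,-3.2,0,0,0,-1,0,0,-3.2,0,0,0,-1,0,0,-3.2,0,0,0,-1,0,0,-3.2,0,0,0,-1,0,0,-3.2,0,0,0,-1,0,0,0,0,0,0,-1]'; python3 yw.py
python3 -m pendant '[0,0,0,0,0,-0.12,-1,0,0,0,0,0,-0.12,-1,0,0,0,0,0,-0.12,-1,0,0,0,0,0,-0.12,-1,0,0,0,0,0,-0.12,-1,0,0,0,0,0,-0.12,-1]' >/dev/null&& python3 -m pendant '[0,0,0,0,0,-0.12,-1,0,0,0,0,0,-0.12,-1,0,0,0,0,0,-0.12,-1,0,0,0,0,0,-0.12,-1,0,0,0,0,0,-0.06,-1,0,0,0,0,0,0,-1]'; python3 yw.py
python3 - <<'E'
from h import *
go([*s2w(-.031,.118),.18])
E
```

```text
time_s: 25.7
tcp_pos: [0.3947, -0.3461, 0.1761]
eef_rot: [-1.776, -2.583, -0.001]
contact_force: [0.3, -0.3, 0.4]
width: 0.0855
gripper_force: 0.0
time_s: 26.2
tcp_pos: [0.3968, -0.3484, 0.1824]
eef_rot: [1.776, 2.586, -0.001]
contact_force: [0.2, 0.7, 6.5]
width: 0.0552
gripper_force: 65.2
time_s: 26.7
tcp_pos: [0.3969, -0.3485, 0.3478]
eef_rot: [1.772, 2.581, -0.002]
contact_force: [0.7, 0.2, -0.4]
width: 0.0547
gripper_force: 64.4
F [ 0.7  0.2 -0.4] T [-0.032 -0.049  0.011] yaw -1.2035
time_s: 27.7
tcp_pos: [0.3959, -0.3477, 0.3404]
eef_rot: [-0.091, 3.14, -0.0]
contact_force: [-1.0, -0.3, -0.5]
width: 0.0553
gripper_force: 64.2
F [-1.  -0.3 -0.5] T [-0.039 -0.005 -0.054] yaw 0.0579
grasp now [ 0.396  -0.3477  0.1854] toolx [-0.998 -0.058 -0.   ] tooly [-0.058  0.998 -0.   ] z [ 0. -0. -1.]
shift cm [-19.4   45.42   0.53]
```

```bash
python3 -m pendant '[-1.49,3.49,0,0,0,0,-1,-1.49,3.49,0,0,0,0,-1,-1.49,3.49,0,0,0,0,-1,-1.49,3.49,0,0,0,0,-1,-1.49,3.49,0,0,0,0,-1,-1.49,3.49,0,0,0,0,-1,-1.49,3.49,0,0,0,0,-1]' >/dev/null&& python3 -m pendant '[-1.49,3.49,0,0,0,0,-1,-1.49,3.49,0,0,0,0,-1,-1.49,3.49,0,0,0,0,-1,-1.49,3.49,0,0,0,0,-1,-1.49,3.49,0,0,0,0,-1,-1.49,3.49,0,0,0,0,-1,0,0,0,0,0,0,-1,0,0,0,0,0,0,-1]'; python3 yw.py
python3 - <<'E'
from h import *
go([*s2w(-.028,.118),.042])
E
```

```text
time_s: 28.95
tcp_pos: [0.564, 0.1181, 0.3397]
eef_rot: [0.091, -3.14, 0.0]
contact_force: [-0.1, -0.5, -1.0]
width: 0.0546
gripper_force: 64.4
F [-0.1 -0.5 -1. ] T [0.    0.01  0.035] yaw 0.0583
grasp now [0.5639 0.1181 0.1847] toolx [-0.998 -0.058  0.   ] tooly [-0.058  0.998 -0.   ] z [-0. -0. -1.]
shift cm [-0.25 -0.11 14.27]
```

```bash
python3 -m pendant '[-0.2,0,4,0,0,0,-1,0,0,4,0,0,0,-1,0,0,4,0,0,0,-1,0,0,2.2,0,0,0,-1,0,0,0,0,0,0,-1,-0.2,0,0,0,0,0,-1,-0.2,0,0,0,0,0,-1,0,0,0,0,0,0,-1]' ; python3 yw.py; python3 -m pendant '[-0.15,0,0.2,0,0,0,-1,0,0,0,0,0,0,-1]'>/dev/null; python3 yw.py;  python3 -m pendant '[-0.1,0,0.2,0,0,0,-1,0,0,0,0,0,0,-1]'; python3 yw.py;python3 - <<'E'
from h import *
s,p,M=st();print(w2s(p))
E
```

```text
time_s: 29.62
tcp_pos: [0.5711, 0.1163, 0.2009]
eef_rot: [-0.087, 3.136, 0.001]
contact_force: [-0.4, 0.6, -0.1]
width: 0.0553
gripper_force: 64.4
F [-0.4  0.6 -0.1] T [-0.003  0.031  0.065] yaw 0.0556
F [-0.6  0.5 -2.2] T [ 0.02   0.006 -0.062] yaw 0.0564
time_s: 29.95
tcp_pos: [0.5721, 0.1167, 0.1943]
eef_rot: [0.089, -3.14, -0.0]
contact_force: [-2.5, -0.3, -0.1]
width: 0.0551
gripper_force: 64.4
F [-2.5 -0.3 -0.1] T [-0.088  0.364 -0.012] yaw 0.0568
[-0.02234326  0.11725729]
```

```bash
python3 -m pendant '[-0.1,0,0.2,0,0,0,-1,0,0,0,0,0,0,-1]'>/dev/null; python3 yw.py;  python3 -m pendant '[-0.1,0,0.2,0,0,0,-1,0,0,0,0,0,0,-1]'; python3 yw.py;python3 - <<'E'
from h import *
s,p,M=st();print(w2s(p))
E
```

```text
F [-5.2 -0.5  1.7] T [-0.009  0.941  0.068] yaw 0.057
time_s: 30.28
tcp_pos: [0.5727, 0.1168, 0.1905]
eef_rot: [0.09, -3.137, -0.0]
contact_force: [-10.4, -0.5, 9.8]
width: 0.055
gripper_force: 65.6
F [-10.4  -0.5   9.8] T [-0.009  1.913  0.147] yaw 0.0573
[-0.02174552  0.11727359]
```

Seated on the bed and against the fence. I'll release it, rise and go back to the stick.

```bash
python3 -m pendant '[0.1,0,-0.1,0,0,0,-1,0,0,0,0,0,0,-1,0,0,0,0,0,0,1,0,0,0,0,0,0,1,0,0,0,0,0,0,1,0,0,0,0,0,0,1,0,0,0,0,0,0,1,0,0,-3,0,0,0,1,0,0,-4,0,0,0,1,0,0,-4,0,0,0,1,0,0,0,0,0,0,1]'>/dev/null; python3 -m pendant '[2.45,3.0,-0.5,0,0,0,1,2.45,3.0,-0.5,0,0,0,1,2.45,3.0,-0.5,0,0,0,1,2.45,3.0,-0.5,0,0,0,1,2.45,3.0,-0.5,0,0,0,1,2.45,3.0,-0.5,0,0,0,1]' >/dev/null&& python3 -m pendant '[0,0,0,0,0,0.1225,1,0,0,0,0,0,0.1225,1,0,0,0,0,0,0.1225,1,0,0,0,0,0,0.1225,1,0,0,0,0,0,0.1225,1,0,0,0,0,0,0.1225,1,0,0,0,0,0,0.1225,1]' >/dev/null&& python3 -m pendant '[0,0,0,0,0,0.1225,1,0,0,0,0,0,0.1225,1,0,0,0,0,0,0.1225,1,0,0,0,0,0,0.1225,1,0,0,0,0,0,0.1225,1,0,0,0,0,0,0.12,1,0,0,0,0,0,0,1]'
python3 - <<'E'
from h import *
go([.42,.2938,.067])
c=cap('scene')
Q=cloud(c).reshape(-1,3);Q=Q[~np.isnan(Q[:,0])]
f=Q[(Q[:,0]>.33)&(Q[:,0]<.52)&(Q[:,1]>.13)&(Q[:,1]<.42)&(Q[:,2]>.06)&(Q[:,2]<.1)]
print('fin',len(f),f.mean(0).round(4),cv2.minAreaRect((f[:,:2]*1000).astype(np.float32)))
s=Q[(Q[:,0]>.33)&(Q[:,0]<.49)&(Q[:,1]>.08)&(Q[:,1]<.235)&(Q[:,2]>.011)&(Q[:,2]<.022)];print('shoe',len(s),s.mean(0).round(4))
S=np.c_[w2s(Q),Q[:,2]]
k=S[(S[:,0]>-.08)&(S[:,0]<.0)&(S[:,1]>.05)&(S[:,1]<.2)&(S[:,2]>.042)&(S[:,2]<.055)];print('c2',cv2.minAreaRect((k[:,:2]*1000).astype(np.float32)))
E
python3 yw.py
```

```text
time_s: 32.87
tcp_pos: [0.4163, 0.2882, 0.3312]
eef_rot: [2.183, 2.259, 0.001]
contact_force: [0.7, 0.5, 0.3]
width: 0.0852
gripper_force: 0.0
grasp now [0.4164 0.2882 0.1762] toolx [-0.035  0.999  0.   ] tooly [0.999 0.035 0.001] z [ 0.  0. -1.]
shift cm [ 0.54  0.37 10.92]
fin 88 [0.4173 0.287  0.077 ] ((420.4140625, 292.1104431152344), (17.04707145690918, 54.590335845947266), 1.1419929265975952)
shoe 160 [0.4198 0.1776 0.0157]
c2 ((-25.693143844604492, 114.38047790527344), (64.53266906738281, 48.344749450683594), 89.52074432373047)
F [ 0.1 -0.3  0.6] T [ 0.007 -0.015  0.007] yaw -1.531
```

```bash
python3 -m pendant '[0.5,0.35,3,0,0,0,1,0,0,3,0,0,0,1,0,0,3,0,0,0,1,0,0,1.8,0,0,0,1,0,0,0,0,0,0,1]' >/dev/null && python3 -m pendant '[0,0,0,0,0,0,-1,0,0,0,0,0,0,-1,0,0,0,0,0,0,-1,0,0,0,0,0,0,-1,0,0,0,0,0,0,-1,0,0,0,0,0,0,-1,0,0,0,0,0,0,-1,0,0,0,0,0,0,-1]' && python3 yw.py && python3 -m pendant '[0,0,-3,0,0,0,-1,0,0,-3,0,0,0,-1,0,0,-2,0,0,0,-1,0,0,0,0,0,0,-1,0,0,0,0,0,0,-1]'; python3 yw.py; python3 -m pendant '[0,0,0,0,0,-0.022,-1,0.75,3.25,0,0,0,0,-1,0.75,3.25,0,0,0,0,-1,0.75,3.25,0,0,0,0,-1,0.75,3.25,0,0,0,0,-1,0,0,0,0,0,0,-1,0,0,0,0,0,0,-1]'; python3 yw.py
python3 - <<'E'
from h import *
go([*s2w(-.0345,.334),.076])
a=cap('top');b=cap('scene')
for n,c in(('top',a),('sc',b)):
    Q=cloud(c).reshape(-1,3);Q=Q[~np.isnan(Q[:,0])];S=np.c_[w2s(Q),Q[:,2]]
    t=S[(S[:,0]>-.08)&(S[:,0]<.02)&(S[:,1]>.12)&(S[:,1]<.25)&(S[:,2]>.07)&(S[:,2]<.12)]
    print(n,'shoe',len(t),t.mean(0).round(4),cv2.minAreaRect((t[:,:2]*1000).astype(np.float32)) if len(t) else 0)
E
```

```text
time_s: 34.0
tcp_pos: [0.4198, 0.2934, 0.2241]
eef_rot: [2.179, 2.263, 0.002]
contact_force: [-0.1, -1.2, 5.9]
width: 0.0134
gripper_force: 60.4
F [-0.1 -1.2  5.9] T [-0.145  0.221  0.062] yaw -1.5333
time_s: 34.42
tcp_pos: [0.4198, 0.2934, 0.3039]
eef_rot: [2.179, 2.263, 0.003]
contact_force: [0.1, 0.9, -1.5]
width: 0.0133
gripper_force: 59.6
F [ 0.1  0.9 -1.5] T [ 0.045 -0.017  0.026] yaw -1.5332
time_s: 35.0
tcp_pos: [0.5485, 0.3309, 0.2996]
eef_rot: [-2.154, -2.285, 0.007]
contact_force: [0.1, -0.0, -1.9]
width: 0.0134
gripper_force: 60.0
F [ 0.1 -0.  -1.9] T [-0.015 -0.005  0.05 ] yaw -1.5114
grasp now [0.5478 0.3305 0.1446] toolx [-0.059  0.998 -0.002] tooly [ 0.998  0.059 -0.004] z [-0.004 -0.003 -1.   ]
shift cm [ 0.21 -0.04  6.86]
top shoe 199 [-0.0396  0.211   0.0924] ((-38.435707092285156, 202.2473602294922), (93.08419036865234, 35.39656448364258), 86.5597152709961)
sc shoe 151 [-0.0442  0.2006  0.0899] ((-41.628177642822266, 198.97598266601562), (100.64407348632812, 37.83005142211914), 88.0355224609375)
```

```bash
python3 -m pendant '[0.2,0,3,0,0,0,-1,0,0,3,0,0,0,-1,0,0,0.85,0,0,0,-1,0,0,0,0,0,0,-1,0,0,0,0,0,0,-1]'>/dev/null; python3 -m pendant '[-0.8,0,0,0,0,0,-1,-0.8,0,0,0,0,0,-1,-0.9,0,0,0,0,0,-1,0,0,0,0,0,0,-1]';python3 yw.py
python3 -m pendant '[0,0,0.5,0,0,0,-1,0,0.25,0,0,0,0,-1,0,0,0,0,0,0,-1]'>/dev/null; python3 yw.py; python3 -m pendant '[0,0.15,0,0,0,0,-1,0,0,0,0,0,0,-1]'>/dev/null;python3 yw.py
python3 - <<'E'
from h import *
s,p,M=st();print(w2s(p+M[:,2]*.155),p[2],M[:,2])
E
```

```text
time_s: 35.85
tcp_pos: [0.5492, 0.3061, 0.2359]
eef_rot: [2.156, 2.284, 0.001]
contact_force: [0.7, 0.3, -1.7]
width: 0.0131
gripper_force: 59.9
F [ 0.7  0.3 -1.7] T [ 0.002 -0.04   0.024] yaw -1.5131
F [ 0.7 -1.1 -0.6] T [ 0.049 -0.01   0.004] yaw -1.5115
F [-1.4 -0.4 -3. ] T [ 0.001  0.283 -0.241] yaw -1.5115
[-0.03030345  0.3096615 ] 0.22933218379009027 [-1.01585033e-03 -2.76136533e-04 -9.99999446e-01]
```

```bash
python3 -m pendant '[-0.5,0.05,0,0,0,0,-1,-1.2,0,0,0,0,0,-1,-1.2,0,0,0,0,0,-1,-1.2,0,0,0,0,0,-1,-1.2,0,0,0,0,0,-1,-1.2,0,0,0,0,0,-1,0,0,0,0,0,0,-1]'>/dev/null;python3 yw.py
python3 -m pendant '[-1.2,0,0,0,0,0,-1,-1.2,0,0,0,0,0,-1,-1.2,0,0,0,0,0,-1,-1.2,0,0,0,0,0,-1,-1.2,0,0,0,0,0,-1,-1.2,0,0,0,0,0,-1,0,0,0,0,0,0,-1]';python3 yw.py
python3 - <<'E'
from h import *
s,p,M=st();print(w2s(p+M[:,2]*.155),p[2],M[:,2])
b=cap('scene'); cv2.imwrite('pics/f3.png',cv2.resize(b['image'][180:300,220:370],(750,600),interpolation=2))
E
```

```text
F [-2.2 -1.9 -2.5] T [-0.215  0.479 -0.343] yaw -1.514
time_s: 37.43
tcp_pos: [0.5616, 0.169, 0.2297]
eef_rot: [2.156, 2.283, -0.002]
contact_force: [-2.2, -1.8, -2.3]
width: 0.0131
gripper_force: 60.0
F [-2.2 -1.8 -2.3] T [-0.169  0.57  -0.377] yaw -1.5136
[-0.02970259  0.16976689] 0.2296539907761937 [-2.26242274e-07 -1.96853877e-03 -9.99998062e-01]
```

View pics/f3.png

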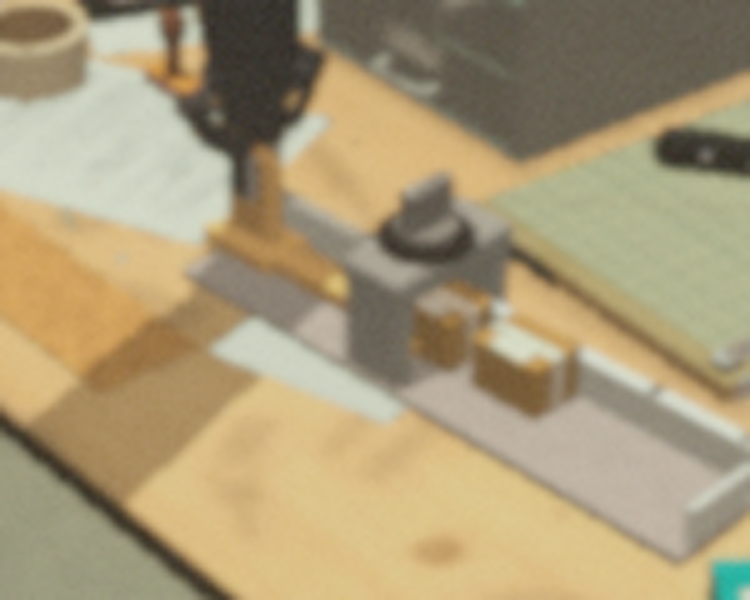

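```bash
python3 -m pendant '[-1.2,0,0,0,0,0,-1,-1.2,0,0,0,0,0,-1,-1.2,0,0,0,0,0,-1,-1.2,0,0,0,0,0,-1,-0.9,0,0,0,0,0,-1,-0.7,0,0,0,0,0,-1,-0.4,0,0,0,0,0,-1,-0.2,0,0,0,0,0,-1,0,0,0,0,0,0,-1]';python3 yw.py
python3 - <<'E'
from h import *
s,p,M=st();print(w2s(p+M[:,2]*.155),p[2],M[:,2])
for n in('top','scene'):
    c=cap(n); Q=cloud(c).reshape(-1,3);Q=Q[~np.isnan(Q[:,0])];S=np.c_[w2s(Q),Q[:,2]]
    k=S[(S[:,0]>-.08)&(S[:,0]<-.002)&(S[:,1]>-.2)&(S[:,1]<-.035)&(S[:,2]>.042)&(S[:,2]<.055)]
    print(n,len(k)); 
    for y in np.arange(-.19,-.035,.012):
        m=k[(k[:,1]>y)&(k[:,1]<y+.012)]
        if len(m)>3: print(' %.3f'%y,len(m),np.percentile(m[:,0],[3,97]).round(4))
    if n=='scene': cv2.imwrite('pics/f4.png',cv2.resize(c['image'][190:300,250:400],(750,550),interpolation=2))
E
```

```text
time_s: 38.23
tcp_pos: [0.5657, 0.1014, 0.2296]
eef_rot: [2.155, 2.286, -0.001]
contact_force: [-3.4, 1.4, -1.7]
width: 0.0133
gripper_force: 60.2
F [-3.4  1.4 -1.7] T [ 0.455  0.831 -0.482] yaw -1.5116
[-0.02972516  0.10225734] 0.22960865462905083 [-2.10344891e-04 -3.50880132e-04 -9.99999916e-01]
top 374
 -0.154 38 [-0.0452 -0.005 ]
 -0.142 39 [-0.0445 -0.0047]
 -0.130 40 [-0.044  -0.0037]
 -0.118 41 [-0.0461 -0.003 ]
 -0.106 39 [-0.0454 -0.0063]
 -0.094 36 [-0.0448 -0.0044]
 -0.082 40 [-0.0443 -0.0046]
 -0.070 40 [-0.0435 -0.0037]
 -0.058 44 [-0.0463 -0.0028]
 -0.046 14 [-0.0444 -0.0058]
scene 308
 -0.166 32 [-0.0466 -0.0036]
 -0.154 33 [-0.0479 -0.0042]
 -0.142 37 [-0.0439 -0.0043]
 -0.130 31 [-0.0465 -0.0058]
 -0.118 32 [-0.0457 -0.0045]
 -0.106 26 [-0.0447 -0.0023]
 -0.094 35 [-0.0453 -0.0033]
 -0.082 31 [-0.0457 -0.0049]
 -0.070 28 [-0.0438 -0.0049]
 -0.058 23 [-0.0463 -0.0055]
```

View pics/f4.png

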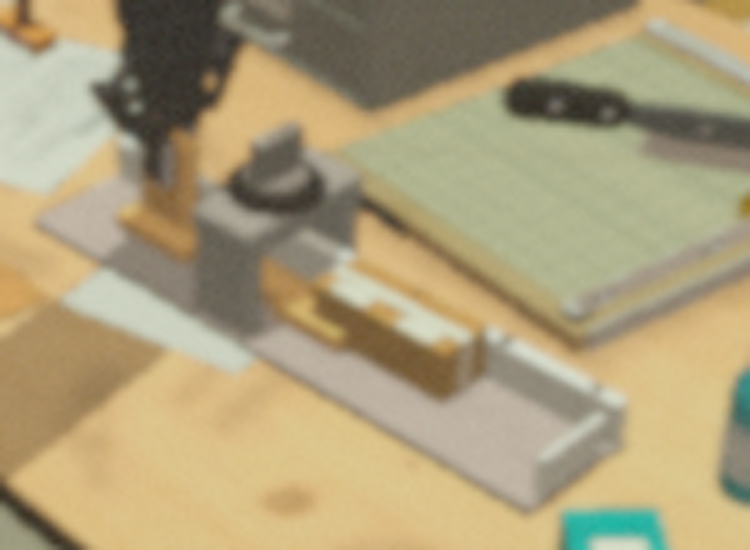

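Both cartons are past the arch and in line along the fence. Now I'll retract and lay the stick down.

```bash
python3 -m pendant '[0,-0.2,0,0,0,0,-1,0.5,-0.15,0,0,0,0,-1,3.3,0,0,0,0,0,-1,3.3,0,0,0,0,0,-1,3.3,0,0,0,0,0,-1,3.3,0,0,0,0,0,-1,3.3,0,0,0,0,0,-1,3.2,0,0,0,0,0,-1,0,0,0,0,0,0,-1]' && python3 yw.py && python3 -m pendant '[0,0,-3.5,0,0,0,-1,0,0,-3.5,0,0,0,-1,0,-3.3,0,0,0,0,-1,0,-3.3,0,0,0,0,-1,0,-3.3,0,0,0,0,-1,0,-3.1,0,0,0,0.022,-1,0,0,0,0,0,0,-1,0,0,0,0,0,0,-1]'
python3 - <<'E'
from h import *
go([.4195,.2937,.0695])
E
```

```text
time_s: 39.08
tcp_pos: [0.5501, 0.3086, 0.2302]
eef_rot: [2.147, 2.293, 0.007]
contact_force: [0.8, -1.3, -1.5]
width: 0.0132
gripper_force: 60.1
F [ 0.8 -1.3 -1.5] T [-0.015  0.022  0.   ] yaw -1.5052
time_s: 39.75
tcp_pos: [0.4194, 0.2954, 0.3007]
eef_rot: [2.176, 2.264, 0.004]
contact_force: [0.2, 0.5, -1.6]
width: 0.0132
gripper_force: 60.3
grasp now [0.4199 0.2955 0.1457] toolx [-0.04   0.999  0.001] tooly [0.999 0.04  0.003] z [ 0.003  0.001 -1.   ]
shift cm [-0.18 -0.06  7.62]
```

```bash
python3 -m pendant '[-0.2,-0.1,3,0,0,0.01,-1,0,0,3,0,0,0,-1,0,0,1.2,0,0,0,-1,0,0,0,0,0,0,-1,0,0,0.3,0,0,0,-1,0,0,0.1,0,0,0,-1,0,0,0,0,0,0,-1]'; python3 yw.py;  python3 -m pendant '[0,0,0,0,0,0,1,0,0,0,0,0,0,1,0,0,0,0,0,0,1,0,0,0,0,0,0,1,0,0,0,0,0,0,1,0,0,-4,0,0,0,1,0,0,-4,0,0,0,1,0,0,-4,0,0,0,1,0,0,-4,0,0,0,1,4,0,0,0,0,0,1,4,0,0,0,0,0,1,4,0,0,0,0,0,1]' && python3 -m pendant '[4,0,0,0,0,0,1,4,0,0,0,0,0,1,4,0,0,0,0,0,1,0,0,0,0,0,0,1,0,0,0,0,0,0,1]'
python3 stick.py
python3 - <<'E'
from h import *
a=cap('top');b=cap('scene')
cv2.imwrite('pics/e1.png',np.vstack([cv2.resize(a['image'][165:275,140:420],(784,308),interpolation=2),cv2.resize(b['image'][150:310,170:448],(784,290),interpolation=2)]))
E
```

```text
time_s: 40.33
tcp_pos: [0.4203, 0.2936, 0.2244]
eef_rot: [2.19, 2.251, 0.002]
contact_force: [0.6, -0.4, -1.0]
width: 0.0134
gripper_force: 60.3
F [ 0.6 -0.4 -1. ] T [-0.053 -0.103  0.043] yaw -1.5433
time_s: 41.33
tcp_pos: [0.4162, 0.4142, 0.3855]
eef_rot: [2.192, 2.25, 0.005]
contact_force: [0.5, -0.6, -0.7]
width: 0.0855
gripper_force: 0.0
time_s: 41.75
tcp_pos: [0.4124, 0.5353, 0.3816]
eef_rot: [2.187, 2.255, -0.004]
contact_force: [1.0, -0.7, 0.2]
width: 0.0855
gripper_force: 0.0
top fin 688 [0.3609 0.3883 0.6178] ((379.90606689453125, 345.2949523925781), (61.15494918823242, 165.8447723388672), 23.219640731811523) top [0.4189 0.2971 0.0883]
 shoe line [0.0483 0.4118] [[168.0, 419.0], [176.0, 420.0], [184.0, 422.0], [191.0, 421.0], [200.0, 422.0], [209.0, 422.0], [216.0, 422.0], [224.0, 422.0], [231.0, 421.0], [240.0, 421.0], [249.0, 427.0]] minrect ((424.09002685546875, 207.68206787109375), (90.81880187988281, 36.51469421386719), 84.28199768066406)
sc fin 181 [0.3858 0.3376 0.3714] ((380.6584167480469, 339.36920166015625), (61.088104248046875, 174.84417724609375), 21.66843605041504) top [0.4178 0.2889 0.085 ]
 shoe line [0.0088 0.4187] [[154.0, 421.0], [162.0, 417.0], [171.0, 420.0], [179.0, 421.0], [187.0, 421.0], [193.0, 421.0], [202.0, 421.0], [210.0, 421.0], [217.0, 421.0], [226.0, 420.0], [234.0, 420.0]] minrect ((417.4480285644531, 194.0812225341797), (37.57548904418945, 88.7346420288086), 1.8449723720550537)
```

View pics/e1.png

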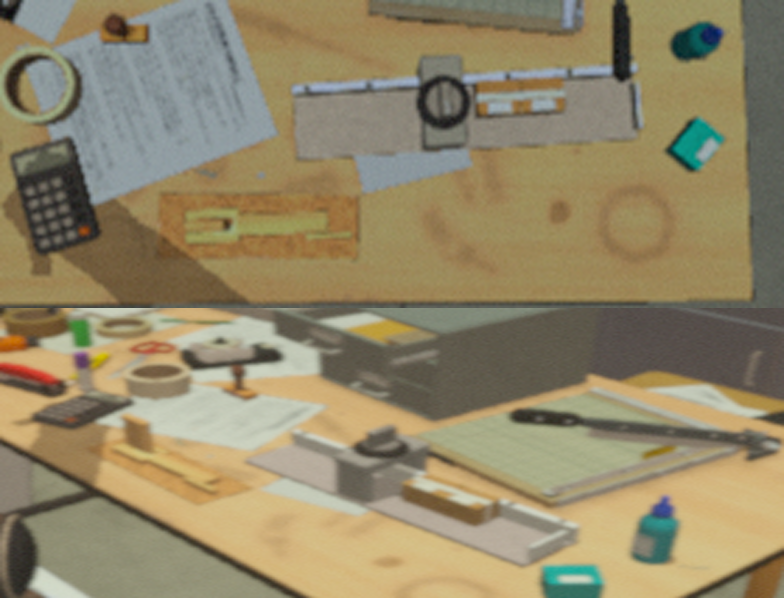

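The picture shows the knob bar at zero (443,102), both cartons past the arch and along the fence (520,97), the stick on its mat (265,225), and the bystanders undisturbed. I'm handing in.

```bash
python3 -c "
from cell import r
print(r.hand_in())"
```

```text
the job is handed in; nothing more can be done
None
```

The job is handed in: the knob is back at its zero stop, both cartons present went through the arch and stand along the fence, the push stick is back on its mat with the grip up, and the last picture shows the stamp, tape roll and glue bottle undisturbed; no verdict was returned.

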